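Set the bath control unit four clicks up and start it

ROBOT

A 7-joint arm with a two-finger parallel gripper is mounted at the origin on the work surface. World frame = base frame: x ahead of the robot, y to its left, z up, the work surface at z = 0. Lengths are in m, angles in rad, forces in N, time in s.
With the tool pointing down it reaches from about 0.4 to 0.875 m from the base axis. Payload 4.4 kg.
Tool frame: the origin (TCP) lies at the very end of the fingers, on their centre line; the grasp point (between the pads) lies 19 mm behind it; z points along the fingers, y is the direction in which the jaws open and shut (so a half turn about z gives the same grasp; the last joint's range is limited). The gripper opens to 85 mm and grips with 20 to 120 N. Pads are 22 mm wide; open, the fingers measure 114 mm over their backs; the gripper's body (76 mm by 85 mm) begins 54 mm behind the grasp point. The pads swing forward as they close: fully open they stand 13 mm farther back than shut.
Start: joints at [1.201, 0.628, 0.038, 1.517, -0.027, 0.996, -0.02], TCP at [0.194, -0.62, 0.231] pointing down, gripper open.
Joint ranges: [-3.06, 3.06], [-0.37, 2.12], [-1.25, 1.32], [0.18, 2.47], [-1.1, 4.24], [0.23, 1.98], [-2.94, 2.94]. Speed limits (rad/s): [2.57, 2.57, 3.14, 3.14, 3.14, 3.14, 3.14].

INTERFACE

Orientations are given as a rotation vector (axis times angle).
In Python, from station import sensors, cams, manip, trace gives the robot as it stands. The module is installed in compiled form; this text tells all that it offers.
- The arm moves only by the shell command python3 -m jog 'ROWS' [FORCE]. ROWS is text: rows parted by semicolons, each of 7 numbers parted by spaces: the closure in counts, from 0 (fully open) to 255 (shut), then the shift along the tool's x, y, z in m, then the turn, a rotation vector about the tool's x, y, z in degrees. A call has 1 to 12 rows; each row shifts and turns the commanded pose from where the row before left it, along the tool's axes as they then stand; what a row does not reach is not made up. A row lasts 1/8 s, in which the tool goes at most 62.5 mm and 10.7 degrees, less where a joint would pass 70% of its speed; a pose out of reach is approached as far as the arm can. A call is refused whole if a number of a shift passes 0.0625 or a number of a turn 10.7, either way. A call with a gripper value outside its range is refused whole. The fingers move at their own pace and stop on an object; FORCE is the grip in N (left out, the last holds). Time passes only in rows, so rows that do not move let the fingers close. It gives the time, the measured TCP pose, the force and the opening at its end, in the units of the state.
- sensors.get_state(): the state, without advancing time (a new reading comes with each control period).
- cams.camera(name): name is "side" or "top"; returns the picture (480x640x3 uint8, red, green, blue); there is no depth.
- cams.camera_params(name): a dict with "fx", "fy", "cx", "cy" (pixels), "dist" ([k1, k2, p1, p2, k3] as OpenCV has them; the pictures are not rectified), "R" (3x3) and "t" (3): a world point X has camera coordinates R X + t. Camera axes: x right, y down, z forward; pixel columns grow to the right and rows downward; lengths in m; the calibration is good to about 2 mm. A picture is of the moment at which its call begins. camera_params takes no time and is no camera call.
- manip.hand_in(): hands the job in, once; it reports no verdict.
Trained networks look in the newest picture that a camera, given by its name, has taken for a name from the list of things; names that differ only in an ending like _2 or _b are one class to them, and where a whole thing is asked for, a point or a joint stands for the part that bears it (a point fixed in the world has none). Each returns a list of dicts, best first, with "score" (0 to 1); they miss things now and then, are a little off and sometimes report something else, mostly with a low value. They report only what shows in the picture. A call takes as long as a camera call.
- trace(thing, camera): "pixels" (480x640 bool, what is visible of it) and "uv" ([column, row] in pixels, amid what is visible of it).
The state is a dict: "t": time; "joints": joint angles; "qvel": joint speeds; "joint_efforts": joint torques, N m; "tcp_pos": TCP position; "tcp_rot": TCP orientation; "force": force on the tool from outside, world axes, zero at the start; "wrist_torque": the same for the moment, N m; "gripper_width": finger opening in m.
Only numpy, scipy, OpenCV 4.12 (cv2) and the standard library are available. Lean on these libraries where they do the work, as an engineer would, in place of code of your own. Each camera call takes 0.05 s, during which the arm holds its last target.

TASK

On the low white bath control unit, push the lug of the big click-stop dial round clockwise (seen from above) with a fingertip, exactly four clicks on from where it stands now, without pinching the lug; then press the start button fully down and let it go. Leave the small dial as it is set, do not press start before the dial is right, and do not disturb or pick up the glassware and other things standing around.

Things in the scene. Friction and masses are not known exactly. Their poses are not given: they have to be found in the camera images.
- control_unit: White low box with grey top panel, 200 (its x) x 270 (its y) mm, 70 mm high, fixed to the bench. Origin: centre of its underside; x points to its back, y to its left, z up. On the panel: the big dial (left), the small dial (right, rear) and the start button (right, front).
- dial_axis (a point): Point on the big dial's vertical axis at the height of the disc's upper face (14 mm above the panel; 0, 60 mm from the unit's centre). Axes are the unit's. The big dial is a black disc of 96 mm diameter carrying one lug.
- dial_lug (a point): Centre of the top of the big dial's lug, 31 mm out from the dial's axis; it turns with the dial. The lug is an upright black plate, radial from 17 to 45 mm from the axis, 12 mm thick, standing 24 mm above the disc, a white line on top. It points 108 degrees left (anticlockwise) of the unit's x axis at the first stop, 108 degrees right of it at the tenth.
- big_dial: Big dial, turns about the vertical; origin on its axis at panel height. Ten click stops 24 degrees apart, end stops at both ends; clockwise from above counts up. It starts at rest in one of the first four. Pushing it out of a stop takes about 5 N sideways at the lug; past half-way it snaps on by itself into the next stop and stays there when let go.
- start_button (a joint): Black round push button, 28 mm diameter, in a grey collar; value in m pressed down: 0 out, 0.006 fully down. Springy, fully down at about 5 N; comes back up when let go.
- start_button_top (a point): Centre of the button's top when it is out, 22 mm above the panel (fixed to the button, moves down with it).
- small_dial_mark (a point): White mark on the rim of the small dial's top, 16 mm out from its axis. The small dial is a black smooth-turning knob, 36 mm diameter, 19 mm high on the panel, centred 50 mm behind and 80 mm right of the unit's centre. Not to be turned.
- beaker: Bystander: glass beaker, 68 mm diameter, 90 mm high, origin centre of its underside.
- amber_bottle: Bystander: amber bottle with white cap, 68 mm diameter, 150 mm high, origin centre of its underside.
- white_jar: Bystander: white jar, 56 mm diameter, 60 mm high, origin centre of its underside.
- cork_ring: Bystander: cork flask ring, 90 mm diameter, 25 mm high, origin centre of its underside.
- spatula: Bystander: steel spatula lying flat, 170 mm long along its x, origin on its underside.
- tube_rack: Bystander: white tube block 60 x 140 x 35 mm, origin centre of its underside.
- tissue_carton: Bystander: cardboard carton 90 x 120 x 60 mm, origin centre of its underside.

How it is judged:
On the way, in this order (a step that is already met when the one before it is completed fails the run):
1. the big dial rests four clicks clockwise from its start (distance of dial_lug from where it was at the start of the episode between 0.0423 and 0.0495 m), for 0.3 s.
2. the start button is pressed fully down (value of joint start_button above 0.0045 m), for 0.05 s.
At the end, for the whole second after the job is handed in: the big dial's lug is four stops (96 degrees, within 10 degrees) clockwise of where it started, the button has been pressed at least 4.5 mm and is out again, the small dial is within about 14 degrees of its start, every bystander within 15 mm of its start (all of step 1 and value of joint start_button below 0.001 m and distance of small_dial_mark from where it was at the start of the episode below 0.004 m and distance of each of beaker, amber_bottle, white_jar, cork_ring, spatula, tube_rack, tissue_carton from where it was at the start of the episode below 0.015 m); the robot touches nothing.
It fails at once if start pressed while the dial is not at the fourth click (value of joint start_button above 0.003 m and not (distance of dial_lug from where it was at the start of the episode between 0.0423 and 0.0495 m)).
It fails at once if the lug is pinched (pressed at once on both its broad faces, big_dial_c1 and big_dial_c2) (contact force between the fingers and big_dial_c1 above 1.5 N and contact force between the fingers and big_dial_c2 above 1.5 N).
It fails at once if the small dial is turned (not (distance of small_dial_mark from where it was at the start of the episode below 0.004 m)).
It fails at once if a bystander is disturbed, pushed or lifted (not (distance of beaker from where it was at the start of the episode below 0.015 m) or not (distance of amber_bottle from where it was at the start of the episode below 0.015 m) or not (distance of white_jar from where it was at the start of the episode below 0.015 m) or not (distance of cork_ring from where it was at the start of the episode below 0.015 m) or not (distance of spatula from where it was at the start of the episode below 0.015 m) or not (distance of tube_rack from where it was at the start of the episode below 0.015 m) or not (distance of tissue_carton from where it was at the start of the episode below 0.015 m)).
It also fails if it takes over 64 s, if anything falls off the work surface, if the arm or the gripper's body presses on something with over 40 N, if the wrist force passes 120 N, or if a joint passes its speed limit or range.

## Working session

There is one attempt and no reset: what is moved stays moved. The work goes in short steps, Python scripts to look and compute and a shell command to move; the robot and the scene stay as the last step left them, time stands still between calls to the robot, and variables do not carry over. Pictures are saved under pics/ and viewed, and the job is handed in when it is done.

```bash
mkdir -p pics; python3 - <<'E'
from station import sensors,cams,manip,trace
import cv2,numpy as np
print(sensors.get_state())
for c in("top","side"):
    im=cams.camera(c);cv2.imwrite(f"pics/{c}0.png",im[:,:,::-1])
    p=cams.camera_params(c);print(c,p)
    for n in("control_unit","dial_lug","big_dial","start_button","start_button_top","dial_axis","small_dial_mark"):
        try:
            r=trace(n,c);print(n,[(round(d["score"],2),np.round(d["uv"],1).tolist(),int(d["pixels"].sum())) for d in r][:3])
        except Exception as e: print(n,e)
E
```

```text
{'t': 0.0, 'joints': array([ 1.2011798 ,  0.62936278,  0.03842908,  1.51835004, -0.0269816 ,
        0.99629773, -0.02000174]), 'qvel': array([ 0.00030863, -0.00159935, -0.00058031,  0.00123442, -0.0005558 ,
        0.0011338 ,  0.00112229]), 'joint_efforts': array([ 5.61318375e-04, -5.63400435e+01,  1.22686721e+00, -1.93443203e+01,
        1.11669450e-02,  1.05913274e-02,  7.24664403e-06]), 'tcp_pos': array([ 0.19430208, -0.61963297,  0.23038381]), 'tcp_rot': array([-3.10355847e+00, -4.75146756e-01,  5.03315615e-04]), 'force': array([ 0.11288871,  0.1946231 , -0.51123391]), 'wrist_torque': array([ 0.0161324 , -0.01114556,  0.03024353]), 'gripper_width': 0.08502015616093707}
top {'fx': 503.81145518634185, 'fy': 503.81145518634185, 'cx': 321.1565667295436, 'cy': 245.52954409567087, 'dist': array([-0.09744957,  0.        ,  0.        ,  0.        ,  0.        ]), 'R': array([[-0.08152833, -0.99665758,  0.00517699],
       [-0.97670133,  0.07885914, -0.19958897],
       [ 0.1985136 , -0.02132853, -0.97986603]]), 't': array([0.09680428, 0.58498389, 1.04537666])}
control_unit [(0.85, [386
[... 357 characters left out ...]
1, 'cy': 241.50896551034074, 'dist': array([0.00073629, 0.        , 0.        , 0.        , 0.        ]), 'R': array([[ 0.96935703, -0.24562857, -0.00368273],
       [-0.17368642, -0.67468638, -0.71737809],
       [ 0.17372387,  0.69603513, -0.69667433]]), 't': array([-0.53636377,  0.21129467,  0.71240183])}
control_unit [(0.95, [356.8, 344.4], 22920)]
dial_lug [(0.63, [339.7, 290.7], 2577), (0.51, [259.1, 268.0], 1024), (0.25, [242.7, 353.6], 2303)]
big_dial [(0.73, [338.2, 292.4], 2610)]
start_button [(0.88, [356.5, 370.1], 340), (0.58, [433.4, 300.8], 3128)]
start_button_top [(0.54, [356.6, 369.9], 358)]
dial_axis [(0.8, [358.2, 341.0], 22674)]
small_dial_mark [(0.8, [414.2, 345.7], 562)]
```

View pics/top0.png

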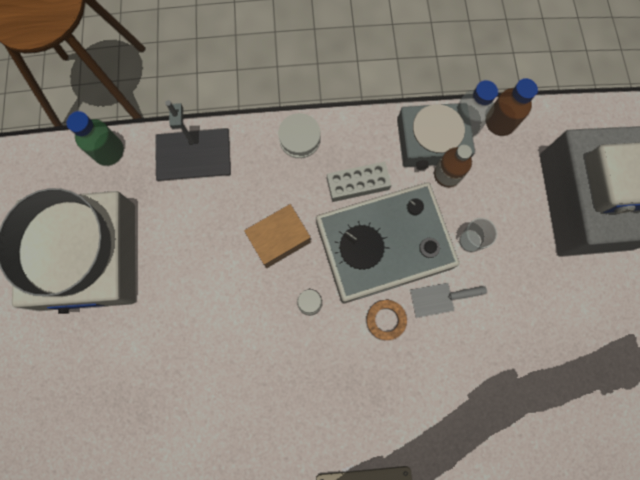

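View pics/side0.png

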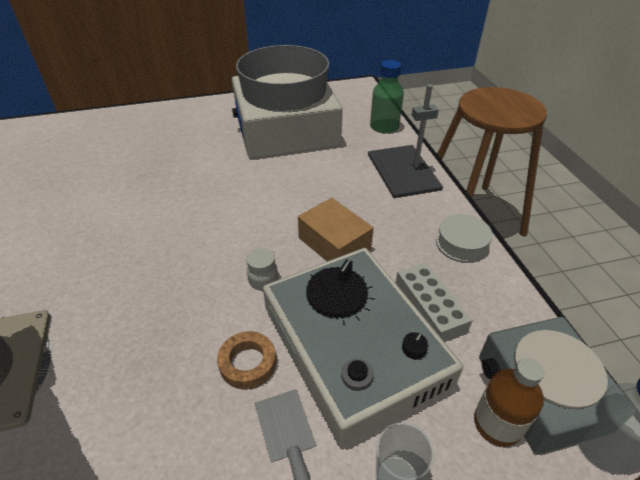

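```bash
python3 - <<'E'
import cv2
a=cv2.imread('pics/top0.png')[170:320,310:480];cv2.imwrite('pics/topc.png',cv2.resize(a,None,fx=4,fy=4,interpolation=cv2.INTER_CUBIC))
a=cv2.imread('pics/side0.png')[230:440,250:460];cv2.imwrite('pics/sidec.png',cv2.resize(a,(600,600),interpolation=cv2.INTER_CUBIC))
E
```

```text
(no output)
```

View pics/topc.png

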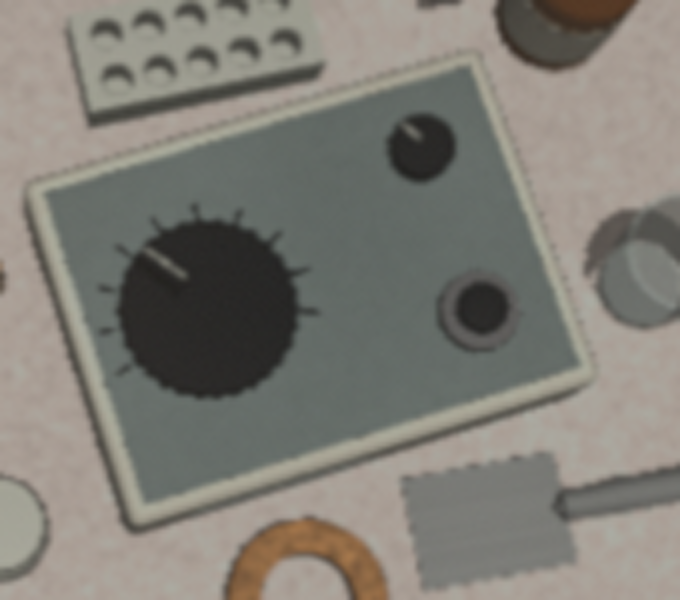

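View pics/sidec.png

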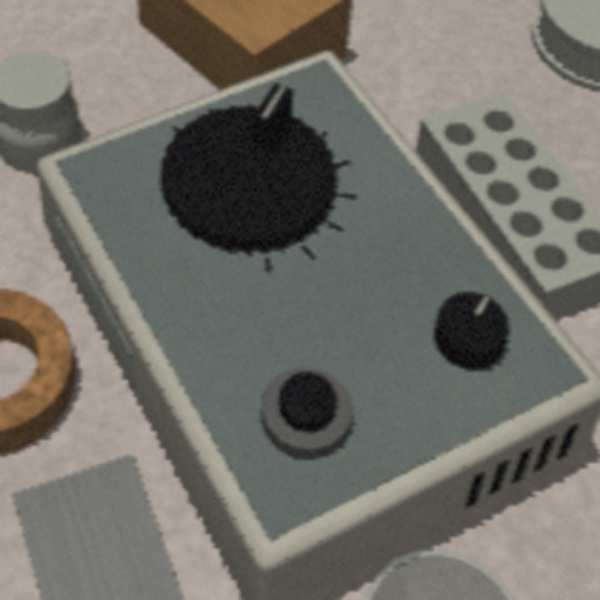

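```bash
cat > h.py <<'E'
import numpy as np,cv2
from scipy.optimize import least_squares
from station import cams
P={c:cams.camera_params(c) for c in("top","side")}
def proj(X,c):
    p=P[c];K=np.array([[p['fx'],0,p['cx']],[0,p['fy'],p['cy']],[0,0,1.]])
    return cv2.projectPoints(np.atleast_2d(np.array(X,float)),cv2.Rodrigues(p['R'])[0],p['t'],K,p['dist'])[0][:,0]
def W(q,L):
    L=np.atleast_2d(L);c,s=np.cos(q[2]),np.sin(q[2])
    return np.c_[q[0]+c*L[:,0]-s*L[:,1],q[1]+s*L[:,0]+c*L[:,1],L[:,2]]
def lug(k,h=.108,r=.031):
    a=np.radians(108-24*(k-1));return [r*np.cos(a),.06+r*np.sin(a),h]
E
python3 - <<'E'
from h import *
C=[[.1,.135,.07],[.1,-.135,.07],[-.1,-.135,.07],[-.1,.135,.07]]
top=[(318,216.3),(429.5,183.8),(458,264.5),(342.5,301.3)]
side=[(364.8,248.6),(460,364.8),(343.8,426),(264.7,286)]
def res(q,cs=("top","side")):
    r=[]
    for c,o in (("top",top),("side",side)):
        if c in cs: r.append((proj(W(q,C),c)-o).ravel())
    return np.concatenate(r)
for cs in (("top",),("side",),("top","side")):
    f=least_squares(res,[.6,-.1,.2],args=(cs,),loss='soft_l1');q=f.x;print(cs,q,np.degrees(q[2]),np.round(res(q).reshape(-1,2),1).tolist())
for k in range(1,6): print(k,W(q,lug(k)),[np.round(proj(W(q,lug(k)),c),1).tolist() for c in P])
print('seen lug top 351.3,235.5 side 345.5,265')
# estimate button location (right,front; guess) from pixels
obs={'top':(430.8,247),'side':(357.5,370)}
f=least_squares(lambda v:np.r_[(proj(v,'top')[0]-obs['top']),(proj(v,'side')[0]-obs['side'])],[.6,-.2,.09]);print('btn',f.x,f.fun)
d=f.x[:2]-q[:2];c,s=np.cos(q[2]),np.sin(q[2]);print('btn local',c*d[0]+s*d[1],-s*d[0]+c*d[1])
E
```

```text
('top',) [ 0.58878091 -0.09541398  0.21886507] 12.540044934429751 [[-3.3, -0.9], [0.2, -2.6], [2.6, 0.8], [-0.2, 1.3], [1.0, -2.7], [5.9, 2.4], [-3.5, 5.4], [-4.3, -1.0]]
('side',) [ 0.59092095 -0.09352036  0.23296161] 13.347716998565994 [[-4.6, -0.8], [-1.6, -4.0], [1.9, -1.1], [-0.3, 1.0], [0.4, -3.8], [7.1, -0.4], [-0.5, 3.9], [-3.9, -1.1]]
('top', 'side') [ 0.58995736 -0.0940734   0.22866629] 13.101613401541302 [[-4.2, -0.7], [-1.0, -3.4], [2.2, -0.3], [-0.2, 1.2], [0.4, -3.4], [6.5, 0.5], [-1.6, 4.4], [-4.2, -1.0]]
1 [[ 0.56034335 -0.0090914   0.108     ]] [[[350.3, 252.9]], [[322.6, 268.6]]]
2 [[ 0.57252412 -0.00487305  0.108     ]] [[[347.7, 247.4]], [[329.4, 265.3]]]
3 [[ 0.58536757 -0.00597375  0.108     ]] [[[347.7, 241.3]], [[337.4, 264.3]]]
4 [[ 0.59665294 -0.0122032   0.108     ]] [[[350.1, 235.9]], [[345.3, 265.8]]]
5 [[ 0.6044289  -0.02248426  0.108     ]] [[[354.6, 231.9]], [[351.9, 269.5]]]
seen lug top 351.3,235.5 side 345.5,265
btn [ 0.56274332 -0.18356456  0.09100097] [-0.00292551 -0.20106362 -0.12146339  0.03344984]
btn local -0.046791389807070746 -0.08099282496201948
```

```bash
cat >> h.py <<'E'
from scipy.spatial.transform import Rotation as Ro
def togo(tgt,yang):
    from station import sensors
    s=sensors.get_state();R=Ro.from_rotvec(s['tcp_rot']);M=R.as_matrix()
    cur=np.degrees(np.arctan2(M[1,1],M[0,1]))
    print('t',s['t'],'pos',np.round(s['tcp_pos'],4),'yang',round(cur,2),'zaxis',np.round(M[:,2],3),'force',np.round(s['force'],1),'w',round(s['gripper_width'],4))
    ya=np.radians(yang);y=np.array([np.cos(ya),np.sin(ya),0]);z=np.array([0,0,-1.]);T=np.c_[np.cross(y,z),y,z]
    print('shift tool mm',np.round(M.T@(np.array(tgt)-s['tcp_pos'])*1000,1),'rotvec deg',np.round(np.degrees((R.inv()*Ro.from_matrix(T)).as_rotvec()),2))
E
python3 - <<'E'
from h import *
q=[.58996,-.09407,.2287]
A=W(q,[[0,.06,.084]]);print(A,[proj(A,c) for c in P],'obs top 362,247.3 side 337,292.3')
for L in ([.05,-.08,.089],[-.045,-.08,.092]): print(W(q,[L]),[proj(W(q,[L]),c) for c in P])
print('obs small top',310+421/4,170+147/4,'side',250+471*.35,230+331*.35)
L={'ax':([0,.06,.084],(362,247.3),(337,292.3)),'sm':([.05,-.08,.089],(415.3,206.8),(414.9,345.9)),'lug':(lug(4),(351.3,235.5),(345.5,265))}
def res(q): return np.concatenate([np.r_[proj(W(q,[l]),'top')[0]-a,proj(W(q,[l]),'side')[0]-b] for l,a,b in L.values()])
f=least_squares(res,q);q=f.x;print(q,np.degrees(q[2]),f.fun.round(1))
A=W(q,[[0,.06,.084]])[0];a=np.radians(36)+q[2]
print('axis',A,'lugang',np.degrees(a))
t=A[:2]+.031*np.array([np.cos(a),np.sin(a)])+.027*np.array([-np.sin(a),np.cos(a)]);print(t)
print('btn',W(q,[[-.045,-.08,.092]]))
togo([*t,.25],np.degrees(a))
E
```

```text
[[ 0.57635731 -0.03563228  0.084     ]] [array([[361.20475376, 246.68740201]]), array([[336.64499255, 289.02690105]])] obs top 362,247.3 side 337,292.3
[[ 0.65679502 -0.16065138  0.089     ]] [array([[414.82220322, 205.57813794]]), array([[415.88654073, 341.90174017]])]
[[ 0.56426864 -0.18218898  0.092     ]] [array([[430.17749982, 246.05977567]]), array([[358.19259959, 368.49930692]])]
obs small top 415.25 206.75 side 414.85 345.85
[ 0.5881424  -0.09663059  0.20847047] 11.944478147471246 [ 0.3 -0.4 -0.3 -2.1  1.5  0.  -0.  -1.2  0.1  0.4  0.2  2. ]
axis [ 0.57572457 -0.03792967  0.084     ] lugang 47.944478147471244
[0.57644254 0.00317367]
btn [[ 0.56067381 -0.18421185  0.092     ]]
t 0.8 pos [ 0.1945 -0.6203  0.2313] yang -72.59 zaxis [ 0. -0. -1.] force [-0.2 -0.1 -0.3] w 0.0852
shift tool mm [ 551.  -480.6  -18.7] rotvec deg [   0.      0.   -120.54]
```

```bash
python3 -m jog '255 .046 -.040 -.0016 0 0 0;255 .046 -.040 -.0016 0 0 0;255 .046 -.040 -.0016 0 0 0;255 .046 -.040 -.0016 0 0 0;255 .046 -.040 -.0016 0 0 0;255 .046 -.040 -.0016 0 0 0;255 .046 -.040 -.0016 0 0 0;255 .046 -.040 -.0016 0 0 0;255 .046 -.040 -.0016 0 0 0;255 .046 -.040 -.0016 0 0 0;255 .046 -.040 -.0016 0 0 0;255 .046 -.040 -.0016 0 0 0' 40
python3 -m jog '255 0 0 0 0 0 -10.1;255 0 0 0 0 0 -10.1;255 0 0 0 0 0 -10.1;255 0 0 0 0 0 -10.1;255 0 0 0 0 0 -10.1;255 0 0 0 0 0 -10.1;255 0 0 0 0 0 -10.1;255 0 0 0 0 0 -10.1;255 0 0 0 0 0 -10.1;255 0 0 0 0 0 -10.1;255 0 0 0 0 0 -10.1;255 0 0 0 0 0 -10.1'
python3 - <<'E'
from h import *
a=np.radians(48.5);A=np.array([.576,-.037])
t=A+.031*np.array([np.cos(a),np.sin(a)])+.027*np.array([-np.sin(a),np.cos(a)])
togo([*t,.125],48.5)
E
```

```text
t: 2.3
tcp_pos: [0.5787, 0.0045, 0.2509]
tcp_rot: [3.105, 0.475, 0.001]
force: [1.0, -0.3, -0.1]
gripper_width: -0.0005
t: 3.8
tcp_pos: [0.5776, 0.0027, 0.2506]
tcp_rot: [1.102, 2.942, -0.0]
force: [0.4, -0.2, 0.1]
gripper_width: -0.0001
t 3.8 pos [0.5776 0.0027 0.2506] yang 48.91 zaxis [ 0. -0. -1.] force [ 0.4 -0.2  0.1] w -0.0001
shift tool mm [  2.    0.2 125.6] rotvec deg [-0.    0.01  0.41]
```

```bash
python3 -m jog '255 .002 0 .042 0 0 0;255 0 0 .042 0 0 0;255 0 0 .038 0 0 0;255 0 0 0 0 0 0'
cat > look.py <<'E'
import sys;from h import *
n=sys.argv[1]
out=[]
for c,(x,y,w,h) in (("top",(300,160,180,150)),("side",(230,210,240,200))):
    im=cams.camera(c)[y:y+h,x:x+w,::-1];out.append(cv2.resize(im,(400*w//h if False else 400,int(400*h/w)),interpolation=cv2.INTER_CUBIC))
cv2.imwrite(f'pics/{n}.png',np.hstack([o if o.shape[0]==333 else cv2.resize(o,(400,333)) for o in out]))
E
python3 look.py a1
```

```text
t: 4.3
tcp_pos: [0.574, 0.0037, 0.1262]
tcp_rot: [-1.108, -2.934, 0.004]
force: [-0.2, -0.3, 0.3]
gripper_width: 0.0002
```

View pics/a1.png

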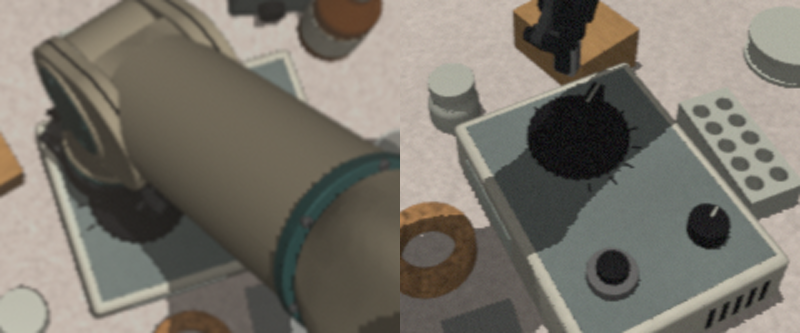

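The top view is blocked by the arm. In the side view the closed fingertip, about (570,72), hangs above and just left (CCW) of the white lug line at (595,92), and the bystanders look unmoved. I'll descend in steps.

```bash
python3 -m jog '255 0 0 .011 0 0 0;255 0 0 .011 0 0 0;255 0 0 .011 0 0 0;255 0 0 0 0 0 0'
python3 look.py a2; python3 - <<'E'
from h import *
togo([.576,-.037,.093],48.5)
E
```

```text
t: 4.9
tcp_pos: [0.5753, 0.0041, 0.0945]
tcp_rot: [-1.109, -2.937, 0.001]
force: [0.2, -0.6, -0.7]
gripper_width: 0.0003
t 5.0 pos [0.5761 0.0043 0.0954] yang 48.61 zaxis [-0.  0. -1.] force [-0.4  0.6  0.4] w 0.0001
shift tool mm [-27.2 -31.1   2.4] rotvec deg [-0.   -0.01  0.11]
```

View pics/a2.png

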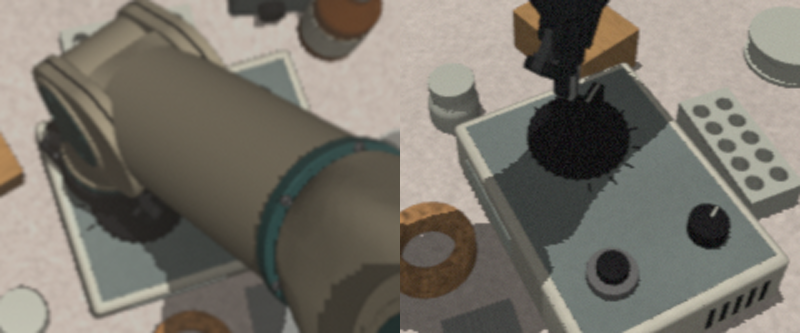

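The side view shows the tip in place beside the lug, low over the disc, with no contact force. Next I'll close the 10 mm gap and start the arc.

```bash
python3 -m jog '255 -.0025 0 0 0 0 0;255 -.0025 0 0 0 0 0;255 -.0025 0 0 0 0 0;255 -.0025 0 0 0 0 0;255 0 0 0 0 0 0'
python3 -m jog '255 -.0022 .0011 0 0 0 4;255 -.0022 .0011 0 0 0 4;255 -.0022 .0011 0 0 0 4;255 -.0022 .0011 0 0 0 4;255 0 0 0 0 0 0'
python3 -m jog '255 -.0022 .0011 0 0 0 4;255 -.0022 .0011 0 0 0 4;255 -.0022 .0011 0 0 0 4;255 -.0022 .0011 0 0 0 4;255 0 0 0 0 0 0'
python3 look.py a3; python3 - <<'E'
from h import *
togo([.576,-.037,.093],48.5-32)
E
```

```text
t: 5.62
tcp_pos: [0.5837, -0.0025, 0.0955]
tcp_rot: [-1.111, -2.939, -0.0]
force: [-0.6, -0.4, -0.2]
gripper_width: 0.0002
t: 6.25
tcp_pos: [0.5929, -0.006, 0.0956]
tcp_rot: [1.507, 2.756, -0.0]
force: [-0.0, 0.3, -0.5]
gripper_width: 0.0002
t: 6.88
tcp_pos: [0.6001, -0.0108, 0.0955]
tcp_rot: [-1.874, -2.52, -0.0]
force: [-1.9, 2.0, 1.1]
gripper_width: 0.0001
t 6.975 pos [ 0.6003 -0.0112  0.0955] yang 16.74 zaxis [-0.  0. -1.] force [-1.9  0.9  0.4] w 0.0003
shift tool mm [-17.7 -30.7   2.5] rotvec deg [-0.02 -0.03  0.24]
```

View pics/a3.png

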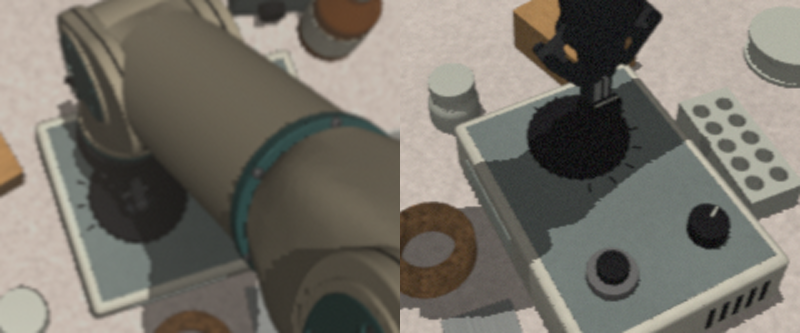

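The lug's white line has moved to about (608,103) in the side view, and the tip is pushing it with about 3 N. Continuing.

```bash
python3 -m jog '255 -.0022 .0011 0 0 0 4;255 -.0022 .0011 0 0 0 4;255 -.0022 .0011 0 0 0 4;255 -.0022 .0011 0 0 0 4;255 -.0022 .0011 0 0 0 4;255 0 0 0 0 0 0'
python3 -m jog '255 -.0022 .0011 0 0 0 4;255 -.0022 .0011 0 0 0 4;255 -.0022 .0011 0 0 0 4;255 -.0022 .0011 0 0 0 4;255 0 0 0 0 0 0'
python3 - <<'E'
from h import *
togo([.576,-.037,.093],48.5-68)
im=cams.camera("side");a=im[230:350,280:400,::-1];cv2.imwrite('pics/a4.png',cv2.resize(a,(600,600),interpolation=cv2.INTER_CUBIC))
q=[.589,-.0955,.218]
for k in range(4,10): print(k,np.round((proj(W(q,[lug(k)]),'side')[0]-[280,230])*5))
E
```

```text
t: 7.72
tcp_pos: [0.6077, -0.021, 0.0955]
tcp_rot: [-2.284, -2.157, -0.001]
force: [-0.9, 3.6, -0.0]
gripper_width: 0.0
t: 8.35
tcp_pos: [0.6109, -0.0319, 0.0956]
tcp_rot: [2.561, 1.817, 0.0]
force: [0.1, 1.1, -0.7]
gripper_width: 0.0001
t 8.35 pos [ 0.6109 -0.0319  0.0956] yang -19.29 zaxis [ 0.001 -0.001 -1.   ] force [ 0.1  1.1 -0.7] w 0.0001
shift tool mm [-16.4 -31.3   2.6] rotvec deg [0.06 0.03 0.21]
4 [328. 182.]
5 [360. 201.]
6 [381. 229.]
7 [386. 260.]
8 [373. 290.]
9 [344. 314.]
```

View pics/a4.png

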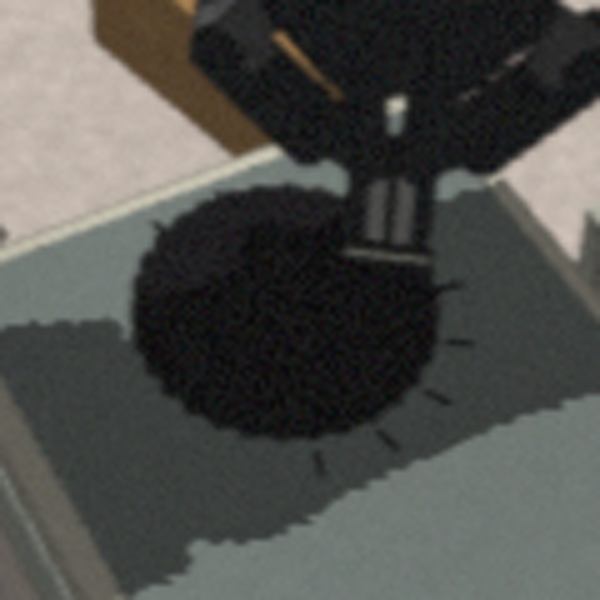

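The line runs from (348,252) to (430,262), with its midpoint at (388,256). That matches stop 7's predicted (386,260), so the dial has gone three clicks. I'll push about 20° more to pass the last half-way point.

```bash
python3 -m jog '255 -.0022 .0011 0 0 0 4;255 -.0022 .0011 0 0 0 4;255 -.0022 .0011 0 0 0 4;255 -.0022 .0011 0 0 0 4;255 -.0022 .0011 0 0 0 4;255 0 0 0 0 0 0'
python3 - <<'E'
from h import *
togo([.576,-.037,.093],48.5-88)
im=cams.camera("side");a=im[230:350,280:400,::-1];cv2.imwrite('pics/a5.png',cv2.resize(a,(600,600),interpolation=cv2.INTER_CUBIC))
E
```

```text
t: 9.15
tcp_pos: [0.6104, -0.0443, 0.0955]
tcp_rot: [2.838, 1.345, -0.001]
force: [-0.6, -0.6, 0.3]
gripper_width: 0.0002
t 9.15 pos [ 0.6104 -0.0443  0.0955] yang -39.3 zaxis [ 0.    -0.001 -1.   ] force [-0.6 -0.6  0.3] w 0.0002
shift tool mm [-16.1 -31.3   2.5] rotvec deg [0.04 0.05 0.2 ]
```

View pics/a5.png

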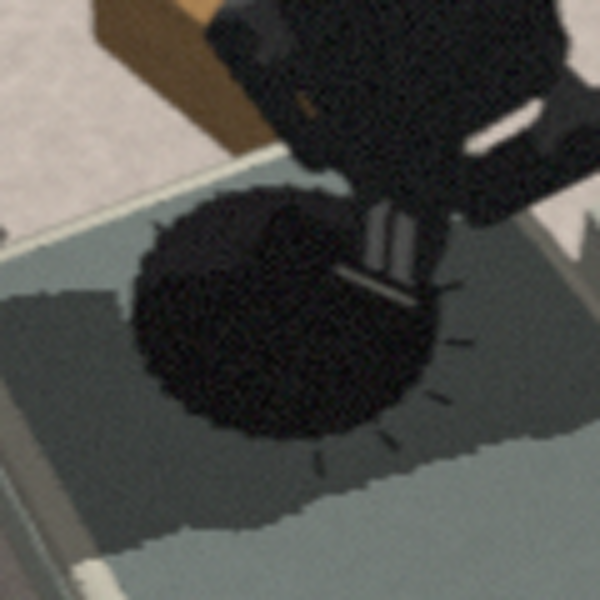

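The line's midpoint is now (375,285), against a stop 8 prediction of (373,290), and the contact force is about zero. The dial has snapped to the fourth click. I'll back off and lift.

```bash
python3 -m jog '255 .003 0 0 0 0 0;255 .003 0 0 0 0 0;255 .003 0 0 0 0 0;255 0 0 -.02 0 0 0;255 0 0 -.04 0 0 0;255 0 0 -.04 0 0 0;255 0 0 0 0 0 0'
python3 - <<'E'
from h import *
togo([.5627,-.1836,.14],-39.3)
im=cams.camera("side");a=im[230:350,280:400,::-1];cv2.imwrite('pics/a6.png',cv2.resize(a,(600,600),interpolation=cv2.INTER_CUBIC))
E
```

```text
t: 10.07
tcp_pos: [0.6187, -0.0362, 0.1991]
tcp_rot: [2.837, 1.342, 0.01]
force: [0.9, -0.4, -0.4]
gripper_width: -0.0001
t 10.075 pos [ 0.6187 -0.0362  0.1991] yang -39.37 zaxis [ 0.007 -0.    -1.   ] force [ 0.9 -0.4 -0.4] w -0.0001
shift tool mm [-149.7   49.9   58.7] rotvec deg [ 0.33 -0.26 -0.07]
```

View pics/a6.png

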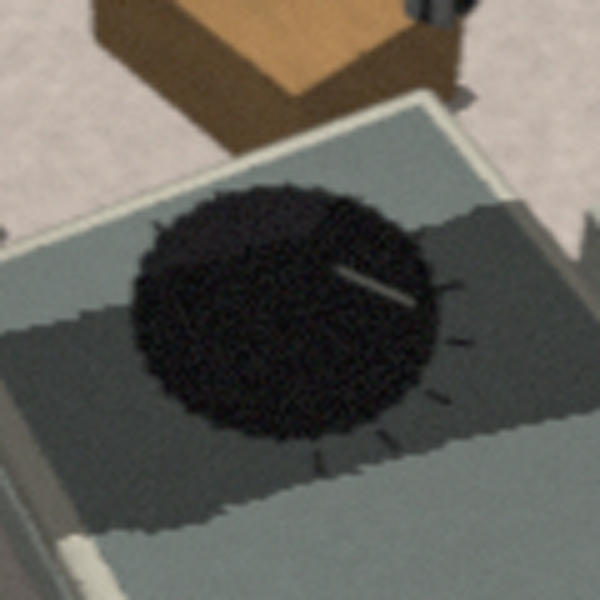

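The dial stays put with the line midpoint at (375,285), so it is at stop 8. Moving over the button.

```bash
python3 -m jog '255 -.03 .01 0 0 0 0;255 -.03 .01 0 0 0 0;255 -.03 .01 0 0 0 0;255 -.03 .01 0 0 0 0;255 -.03 .01 0 0 0 0;255 0 0 .03 0 0 0;255 0 0 .03 0 0 0;255 0 0 0 0 0 0;255 0 0 0 0 0 0'
python3 look.py b1
python3 - <<'E'
from h import *
togo([.5627,-.1836,.100],-39.3)
q=[.589,-.0955,.218]
E
```

```text
t: 11.25
tcp_pos: [0.5598, -0.1839, 0.1357]
tcp_rot: [-2.84, -1.343, -0.0]
force: [-0.2, 0.2, -0.5]
gripper_width: -0.0003
t 11.35 pos [ 0.5604 -0.1841  0.1365] yang -39.38 zaxis [ 0.002 -0.001 -1.   ] force [ 0.1 -0.7 -0.2] w 0.0
shift tool mm [ 1.9  1.4 36.5] rotvec deg [ 0.1  -0.04 -0.08]
```

View pics/b1.png

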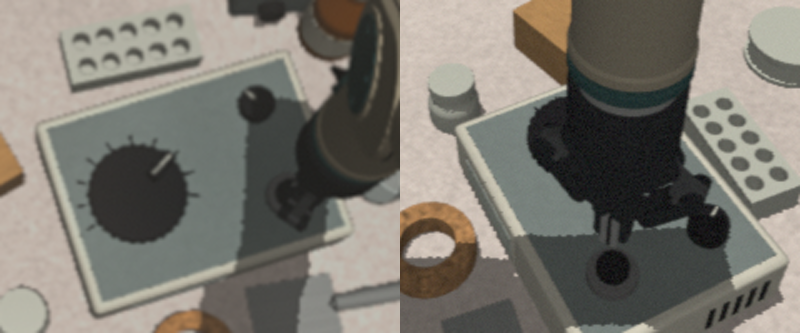

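```bash
python3 - <<'E'
from h import *
q=[.589,-.0955,.218]
for k in (7,8,9): print(k,proj(W(q,[lug(k)]),'top')[0],'seen ~372.9,232.9')
E
python3 -m jog '255 .002 .001 .012 0 0 0;255 0 0 .012 0 0 0;255 0 0 .012 0 0 0;255 0 0 .004 0 0 0;255 0 0 .003 0 0 0;255 0 0 0 0 0 0'
```

```text
7 [367.28997494 230.89970116] seen ~372.9,232.9
8 [372.59563854 233.96584721] seen ~372.9,232.9
9 [376.2239018  238.86283443] seen ~372.9,232.9
t: 12.1
tcp_pos: [0.5617, -0.1832, 0.0925]
tcp_rot: [2.84, 1.343, 0.0]
force: [1.5, 0.1, 0.1]
gripper_width: 0.0002
```

The top view also agrees with stop 8: it is seen at (372.9,232.9), predicted at (372.6,234.0). Pressing now.

```bash
python3 -m jog '255 0 0 .002 0 0 0;255 0 0 .002 0 0 0;255 0 0 0 0 0 0'; python3 -m jog '255 0 0 .002 0 0 0;255 0 0 .001 0 0 0;255 0 0 0 0 0 0'
```

```text
t: 12.48
tcp_pos: [0.562, -0.1833, 0.0888]
tcp_rot: [2.84, 1.342, 0.001]
force: [-0.2, -0.2, 3.2]
gripper_width: -0.0002
t: 12.85
tcp_pos: [0.562, -0.1833, 0.0861]
tcp_rot: [2.84, 1.342, 0.001]
force: [-1.2, 0.4, 6.9]
gripper_width: 0.0002
```

```bash
python3 -m jog '255 0 0 .001 0 0 0;255 0 0 .001 0 0 0;255 0 0 0 0 0 0;255 0 0 0 0 0 0'
```

```text
t: 13.35
tcp_pos: [0.562, -0.1833, 0.0858]
tcp_rot: [2.839, 1.342, 0.002]
force: [-4.5, 1.3, 20.3]
gripper_width: -0.0002
```

The button has bottomed out at 20 N, with the TCP at 0.0858. Releasing and lifting.

```bash
python3 -m jog '255 0 0 -.01 0 0 0;255 0 0 -.03 0 0 0;255 0 0 -.04 0 0 0;255 0 0 -.04 0 0 0;255 -.03 .01 -.03 0 0 0;255 0 0 0 0 0 0;255 0 0 0 0 0 0'
python3 -m jog '255 -.04 .05 0 0 0 0;255 -.04 .05 0 0 0 0;255 -.04 .05 0 0 0 0;255 0 0 0 0 0 0;255 0 0 0 0 0 0'
python3 - <<'E'
from h import *
for c in P: cv2.imwrite(f'pics/end_{c}.png',cams.camera(c)[:,:,::-1])
E
```

```text
t: 14.22
tcp_pos: [0.5498, -0.2121, 0.2328]
tcp_rot: [-2.839, -1.342, 0.001]
force: [-0.8, 0.2, -0.7]
gripper_width: -0.0002
t: 14.85
tcp_pos: [0.5891, -0.3941, 0.2314]
tcp_rot: [-2.836, -1.343, 0.001]
force: [0.5, 1.0, 0.2]
gripper_width: -0.0002
```

View pics/end_top.png

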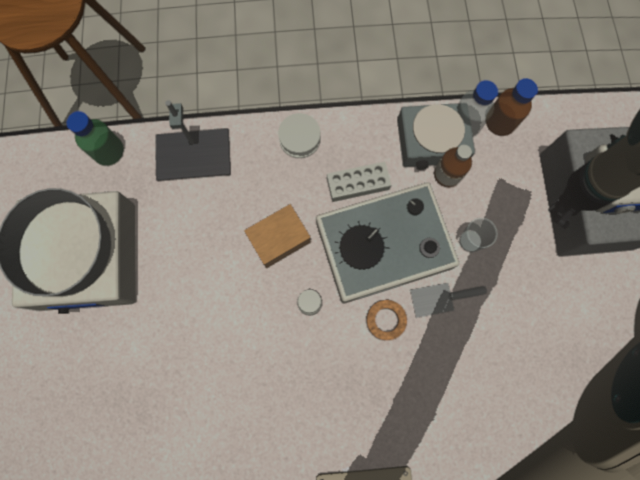

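View pics/end_side.png

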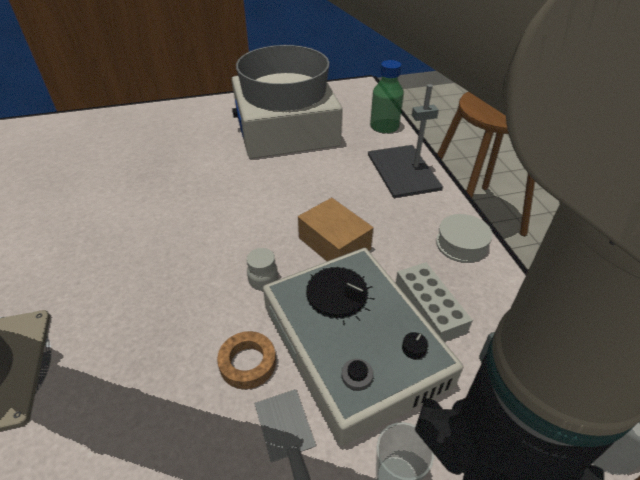

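The button is out again at (430,247), the lug line is at (373,233), and every bystander sits at its original pixels. The gripper is near the grey device on the right, so I'll pull it back to free air before handing in.

```bash
python3 -m jog '255 .02 -.03 -.03 0 0 0;255 .02 -.03 -.03 0 0 0;255 0 0 0 0 0 0;255 0 0 0 0 0 0'
python3 - <<'E'
from h import *
from station import manip,sensors
s=sensors.get_state();print(s['tcp_pos'],s['force'],s['t'])
print(manip.hand_in())
E
```

```text
t: 15.45
tcp_pos: [0.5681, -0.3265, 0.2935]
tcp_rot: [2.839, 1.345, -0.001]
force: [-0.6, -0.7, -0.2]
gripper_width: -0.0003
[ 0.56808512 -0.32651432  0.29351403] [-0.56789097 -0.70737502 -0.20960538] 15.45
the job is handed in; nothing more can be done
None
```

I turned the big dial four clicks clockwise, pressed the start button fully down and let it go, then handed the job in at about 15.5 s. No verdict was reported.

- **Dial:** I pushed one side of the lug with the closed fingertips, so it was not pinched. It went from stop 4 to stop 8. After I backed off, both cameras showed the lug within about 1 pixel of where stop 8 should appear, allowing for the side camera's small constant offset.
- **Start button:** I pressed it until it bottomed out, about 6 mm down with a peak of about 20 N, then released it. The last pictures show it out again.
- **Surroundings:** In the last pictures the small dial's mark and all the bystanders were where they started, judged by eye. After those pictures I moved the gripper back into free air. The force reading was then within its noise of about 1 N.

No check failed. The top view was blocked while I pushed the dial, so I followed that stage with the side camera and confirmed it from the top afterwards.

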